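# Close the framing jig and hold its sprung tensioner back

## Robot

A 6-joint arm with a two-finger parallel gripper is mounted at the origin on the work surface. World frame = base frame: x ahead of the robot, y to its left, z up, the work surface at z = 0. Lengths are in mm, angles in rad, forces in N, time in s.
With the tool pointing down it reaches from about 350 to 775 mm from the base axis. Payload 7.3 kg.
Tool frame: the origin (TCP) lies at the centre of the arm's flange, where the gripper is bolted on; the fingertips stand 178 mm ahead of it and the grasp point (between the pads) lies 159 mm ahead of it; z points along the fingers, y is the line along which they close (so a half turn about z gives the same grasp; the last joint's range is limited). The gripper opens to 92 mm and grips with 3 to 60 N. Pads are 19 mm wide; open, the fingers measure 130 mm over their backs; the gripper's body (75 mm by 190 mm) begins 47 mm behind the grasp point.
Start: joints at [-0.146, 0.342, 1.524, -0, 1.275, -0.146], TCP at [525.003, 0.022, 404.741] pointing down, gripper open.
Joint ranges: [-2.53, 2.53], [-0.77, 2.02], [0.04, 2.7], [-1, 4.14], [0.28, 2.66], [-3.11, 3.11]. Speed limits (rad/s): [2.57, 2.57, 3.14, 3.14, 3.14, 3.14].

## Interface

Orientations are given as [roll, pitch, yaw] about the fixed x, y, z axes, in that order (R = Rz(yaw) Ry(pitch) Rx(roll)).
In Python, from bench import * gives the robot as it stands. Calls block until the motion is done:
- reach(position, orientation): joint-space move of the TCP to a pose.
- servo_line(position, vel=150, rotation=None, until_force=None): straight line of the TCP; rotation=None keeps the orientation; vel is the mean speed in mm/s. With until_force (N) it stops when the force on the tool has changed by that much, and returns True; else False.
- movej(angles): joint-space move.
- gripper_open() and close_gripper(grip_force=None): open the fingers fully, or close them until they stop; grip_force is the grip in N (None keeps the last).
- pause(seconds).
- ik(position, orientation): joint angles nearest the present ones, or None.
- get_obs(): the state.
- get_image(name): name is "scene" or "side" or "wrist"; returns a dict with "img" (420x560x3 uint8, red, green, blue), "K" (3x3 intrinsics, pixels), "dist_coeffs" ([k1, k2, p1, p2, k3] as OpenCV has them; the pictures are not rectified), "xyz" and "rotation" of the camera in the world; the wrist camera has in their place "hand_eye" (4x4, takes a point from camera to tool coordinates, whose origin is the TCP and whose axes are the flange's). Camera axes: x right, y up, looking along -z (the intrinsics and any distortion apply to the point x, -y, -z); pixel columns grow to the right and rows downward; lengths in mm; the calibration is good to about 2 mm. A picture is of the moment at which its call begins: read the wrist's pose just before it. There is no depth.
A pose or a line that the arm cannot do raises IKError and nothing moves.
- finish_job(): hands the job in; it is judged then, once.
The state is a dict: "time": time; "qpos": joint angles; "joint_velocities": joint speeds; "effort": joint torques, N m; "tcp_pos": TCP position; "tool_rot": TCP orientation; "wrist_force": force on the tool from outside, world axes, zero at the start; "moment": the same for the moment, N m; "opening": finger opening in mm; "gripper_force": force on a finger pad.
Only numpy, scipy, OpenCV 4.12 (cv2) and the standard library are available. Lean on these libraries where they do the work, as an engineer would, in place of code of your own. Each camera call takes 0.05 s, during which the arm holds its last target. There are 200 camera calls.

## Task

The pine stick is already lying in the green framing jig: first close the jig's red hinged cover flat down over it. Then push the sprung tensioner arm, by its black post, back past the click of its brass pawl and a little further so that you and not the pawl are holding it compressed, and finish like that, still holding the arm, so I can fit the next piece in front of its wooden idler block. Leave the stick in its channel and the other things on the bench where they are.

Things in the scene. Friction and masses are not known exactly. Their poses are not given: they have to be found in the camera images.
- jig: Green framing jig bolted to the bench, base 240 (x) x 320 (y) x 14 mm, origin at the centre of its underside, axes turned with it. Red cover on its +y half, tensioner arm on its -y half. Two aluminium rails along y, tops 40 mm above the bench, form the stick's channel; a spring anchor 60 mm high stands at jig x +84, y 0.
- cover (a joint): Red cover's angle, rad: 0 = closed, flat over the channel; starts 0.7 to 1.1 open. A stiff hinge keeps it at any angle (1 to 3 N at its free edge moves it; no latch). Plate 85 mm from hinge to free edge, 120 mm wide (y), 6 mm thick; a black lip 8 x 80 mm, 10 mm high, runs along the free edge on its outer face.
- cover_hinge (a point): Middle of the cover's hinge line, on the plate's underside, 46 mm above the bench, at jig x -42, y +80 mm. It runs along the jig's y on the side nearer the robot (-x), so the open cover's outer face looks back at the robot and upward.
- cover_edge (a point): Middle of the cover's free edge, on the outer face (52 mm above the bench when closed), 85 mm from the hinge.
- tensioner (a joint): Steel arm's angle about its upright pivot, rad: 0 = at rest, pointing to jig -x; grows as its free end goes to jig -y (anticlockwise from above); stop at 0.75. A spring returns it: 3 N at the post at rest, 8 N near 0.65, 1 to 4 N more over the pawl (0.07 to 0.48). Past 0.48 the pawl clicks up behind it and stops its return at 0.47; above 0.52 it is well clear of the pawl.
- tensioner_pivot (a point): Pivot axis of the tensioner arm, 34 mm above the bench, at jig x +75, y -45 mm.
- tensioner_post (a point): Centre of the top of the black round post on the arm's free end, 98 mm above the bench, 125 mm from the pivot. Post 16 mm in diameter, free from 46 to 98 mm above the bench: pinch or push it from above. The arm bar under it is 18 mm wide. A wooden idler block 28 x 30 mm, top 54 mm above the bench, sits on the arm 75 mm from the pivot.
- pawl (a joint): Travel of the brass pawl slider in m: 0 = up, grows to 0.012 as the arm presses it down; it springs back up (the click) once the arm has passed.
- stick: Pine moulding stick 22 x 190 x 20 mm lying along the jig's y in the channel, origin at the centre of its underside; sits 14 mm above the bench with clearance under the closed cover.
- clamp_a: Chrome spring clamp with orange grips, about 150 x 75 x 24 mm, lying flat; bystander. Origin under its pivot.
- clamp_b: A second, identical chrome spring clamp; bystander. Origin under its pivot.
- cutter: Glass cutter with black bakelite handle, 130 mm long, 18 mm thick, lying flat; bystander. Origin under its middle.
- ruler: Copper ruler 300 x 28 x 4 mm lying flat; bystander. Origin under its middle.
- offcut: Wood offcut 20 x 70 x 18 mm; bystander. Origin under its middle.
- glue: Glue bottle, 56 mm diameter, 160 mm tall; bystander. Origin under its middle.
Things that resemble listed ones, but are neither listed nor needed, are in the scene too. There is more than one size of the stick; the job needs the larger.

How it is judged:
By the outcome, as a careful person would: the job done as asked, in the order asked, and still so for the second after the job is handed in, while the arm keeps its last pose, push and grip.
It also fails if it takes over 42 s, if anything falls off the work surface, if the arm or the gripper's body presses on something with over 40 N, if the wrist force passes 120 N, or if a joint passes its speed limit or range.

## Working session

There is one attempt and no reset: what is moved stays moved. The work goes in short steps, each a Python script; the robot and the scene stay as the last script left them, time stands still between calls to the robot, and variables do not carry over. Pictures are saved under pics/ and viewed, at most 10 in all, crops included, and the job is handed in when it is done.

```bash
ls; mkdir -p pics
python3 - <<'E'
from bench import *
import cv2,pickle
d={}
for n in ["scene","side","wrist"]:
    o=get_obs(); g=get_image(n); g["tcp"]=o["tcp_pos"]; g["rot"]=o["tool_rot"]; d[n]=g
    cv2.imwrite(f"pics/{n}0.png",g["img"][...,::-1])
    print(n,g.get("xyz"),g.get("rotation"),g["K"],g["dist_coeffs"],g.get("hand_eye"))
pickle.dump(d,open("d0.pkl","wb")); print(o)
E
```

```text
pics
scene [1019.60456008  597.01032214  866.00919113] [0.77768395 0.0033284  2.48695327] [[442.07556555   0.         275.52023069]
 [  0.         442.07556555 208.4065203 ]
 [  0.           0.           1.        ]] [-0.14643115  0.          0.          0.          0.        ] None
side [ 450.49631649 -764.99770788  790.45666849] [ 0.83435078 -0.00323651 -0.15866623] [[380.18797585   0.         270.04073078]
 [  0.         380.18797585 210.96206835]
 [  0.           0.           1.        ]] [-0.10709691  0.          0.          0.          0.        ] None
wrist None None [[363.81472817   0.         277.63288036]
 [  0.         363.81472817 214.05070216]
 [  0.           0.           1.        ]] [-0.07879756  0.          0.          0.          0.        ] [[-1.26506606e-03  9.69669814e-01  2.44415324e-01  6.47254201e+01]
 [ 9.99999016e-01  1.37500634e-03 -2.79185966e-04  5.70956758e-01]
 [-6.06790824e-04  2.44414730e-01 -9.69670599e-01  1.90101787e+01]
 [ 0.00000000e+00  0.00000000e+00  0.00000000e+00  1.00000000e+00]]
{'time': 0.1, 'qpos': array([-1.45978352e-01,  3.42652424e-01,  1.52489405e+00,  1.25356425e-05,
        1.27542316e+00, -1.46003043e-01]), 'joint_velocities': array([ 2.84484570e-04, -1.06580630e-05, -1.98503516e-03, -9.20085855e-05,
       -8.56606582e-04,  1.32519592e-04]), 'effort': array([ 1.49919495e-03, -4.32001984e+01, -2.44694173e+01,  7.19219679e-02,
        5.25739230e-02, -9.79429342e-05]), 'tcp_pos': array([5.24884853e+02, 5.22514331e-02, 4.04124202e+02]), 'tool_rot': array([-3.14023207e+00, -2.12189201e-04,  1.57081722e+00]), 'wrist_force': array([-0.87565299, -0.02065141, -0.32833153]), 'moment': array([ 0.03636386,  0.00860039, -0.01457685]), 'gripper_force': 0.0, 'opening': 91.81962151752299}
```

View pics/scene0.png

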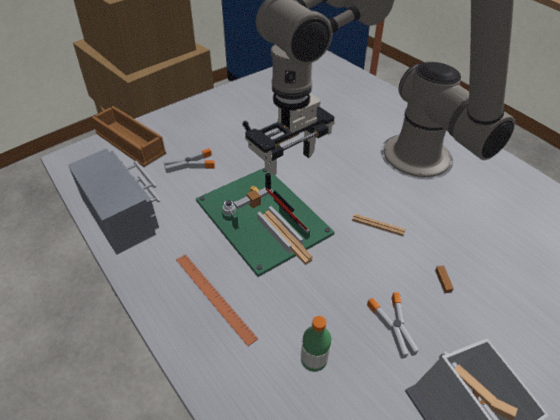

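View pics/side0.png

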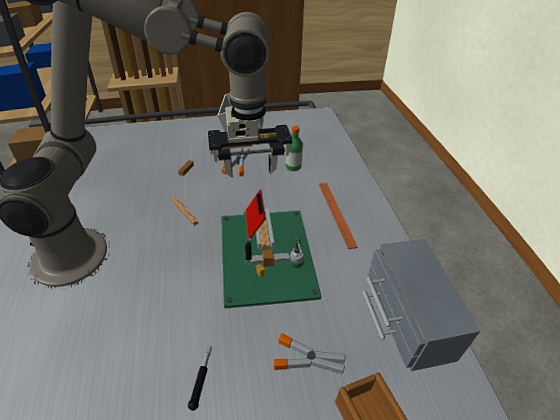

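View pics/wrist0.png

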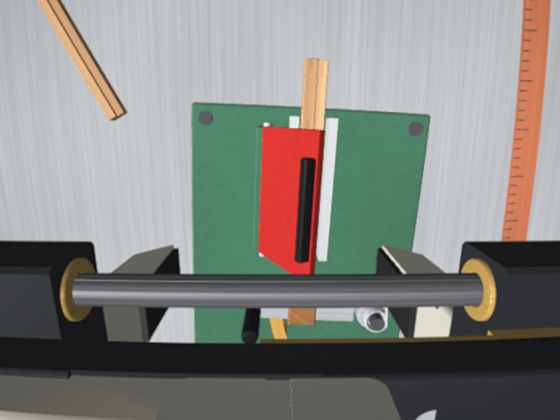

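The scene view shows the jig centred at about (265,217), with the bottle at (316,345). The side view shows the jig corners at about (221,213), (303,211), (321,298) and (225,306), the black post at (249,250) and the red cover at (256,215). The wrist view shows the lip at (305,210) and the post at (251,325).

```bash
cat > h.py <<'E'
import numpy as np,cv2,pickle
from scipy.spatial.transform import Rotation as R
def cam(g):
    if g.get("hand_eye") is None: return np.array(g["xyz"]),R.from_euler("xyz",g["rotation"]).as_matrix()
    H=np.array(g["hand_eye"]);T=R.from_euler("xyz",g["rot"]).as_matrix()
    return T@H[:3,3]+g["tcp"],T@H[:3,:3]
def rays(g,px):
    c,M=cam(g);u=cv2.undistortPoints(np.float64(px).reshape(-1,1,2),g["K"],g["dist_coeffs"])[:,0]
    return c,np.c_[u[:,0],-u[:,1],-np.ones(len(u))]@M.T
def onplane(g,px,z=0,n=(0,0,1),p=None):
    c,d=rays(g,px);n=np.array(n,float);p=np.array([0,0,z]) if p is None else p
    return c+d*((n@(p-c))/(d@n))[:,None]
def proj(g,P):
    c,M=cam(g);q=(np.atleast_2d(P)-c)@M*[1,-1,-1]
    return cv2.projectPoints(q,np.zeros(3),np.zeros(3),g["K"],g["dist_coeffs"])[0][:,0]
E
python3 - <<'E'
from h import *
d=pickle.load(open("d0.pkl","rb"))
for n,seed in [("scene",(225,190)),("side",(235,285))]:
    g=d[n];hsv=cv2.cvtColor(g["img"],cv2.COLOR_RGB2HSV)
    m=cv2.inRange(hsv,(60,80,25),(95,255,255))
    k,l,s,c=cv2.connectedComponentsWithStats(m)
    i=1+np.argmax(s[1:,4]);ys,xs=np.where(l==i)
    P=onplane(g,np.c_[xs,ys],14)[:,:2]
    r=cv2.minAreaRect(P.astype(np.float32));print(n,s[i],r);print(cv2.boxPoints(r))
    hull=cv2.convexHull(np.c_[xs,ys].astype(np.int32));ap=cv2.approxPolyDP(hull,6,True)[:,0]
    print(ap.tolist(),onplane(g,ap,14).round(1).tolist())
E
```

```text
scene [ 197  170  137  106 5383] ((554.0596923828125, -72.69404602050781), (319.05377197265625, 236.5568389892578), 87.28318786621094)
[[ 428.35272 -226.43527]
 [ 664.6437  -237.64798]
 [ 679.76666   81.04718]
 [ 443.4757    92.25989]]
[[333, 232], [258, 275], [197, 198], [267, 171]] [[445.8, 87.9, 14.0], [678.3, 79.6, 14.0], [659.3, -236.2, 14.0], [436.5, -208.7, 14.0]]
side [ 222  211   99   97 6248] ((550.8056640625, -78.5745849609375), (337.753173828125, 236.738037109375), 87.34919738769531)
[[ 424.75296 -241.79605]
 [ 661.23773 -252.7449 ]
 [ 676.8584    84.64688]
 [ 440.3736    95.59573]]
[[320, 298], [224, 307], [222, 217], [299, 211]] [[658.9, -251.2, 14.0], [425.4, -240.5, 14.0], [442.1, 76.0, 14.0], [675.3, 66.5, 14.0]]
```

Run:
```python
from bench import *
from h import *
o=get_obs();reach([555,-140,540],[np.pi,0,np.pi/2]);pause(.3)
o=get_obs();g=get_image("wrist");g["tcp"]=o["tcp_pos"];g["rot"]=o["tool_rot"]
d=pickle.load(open("d0.pkl","rb"));d["w1"]=g
d["s1"]=get_image("scene");d["d1"]=get_image("side")
pickle.dump(d,open("d1.pkl","wb"));print(o["time"],o["tcp_pos"],o["tool_rot"])
hsv=cv2.cvtColor(g["img"],cv2.COLOR_RGB2HSV)
m=cv2.inRange(hsv,(60,80,25),(95,255,255))
k,l,s,c=cv2.connectedComponentsWithStats(m);i=1+np.argmax(s[1:,4]);ys,xs=np.where(l==i)
r=cv2.minAreaRect(onplane(g,np.c_[xs,ys],14)[:,:2].astype(np.float32));print(r);print(cv2.boxPoints(r))
im=cv2.resize(g["img"],None,fx=1.4,fy=1.4)[...,::-1];cv2.imwrite("pics/w1.png",im)
```

```text
1.2583 [ 555.11822942 -139.17226277  539.3955052 ] [-3.14047716e+00 -5.16147488e-04  1.57207728e+00]
((551.6864013671875, -79.24055480957031), (316.4421691894531, 236.42282104492188), 87.26131439208984)
[[ 426.05008 -231.63269]
 [ 662.2029  -242.92917]
 [ 677.32275   73.15158]
 [ 441.16992   84.44806]]
```

View pics/w1.png

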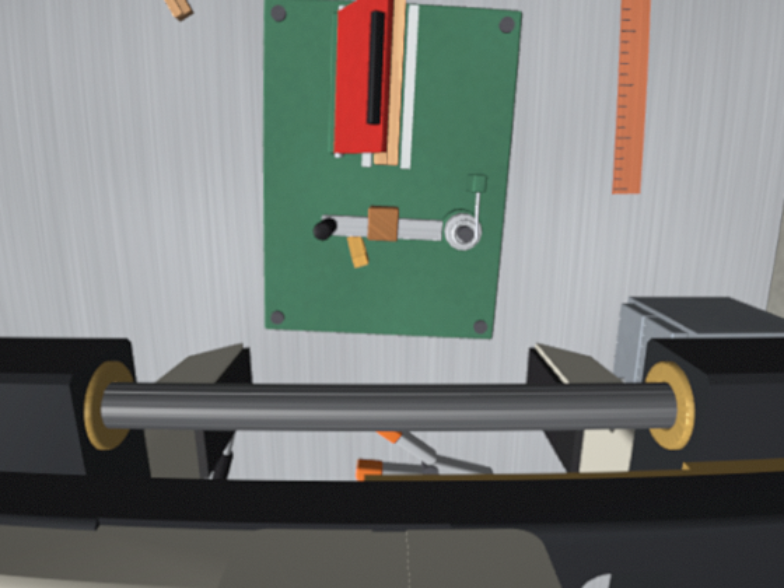

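The wrist view shows the jig bolts at (278,13), (507,24), (277,317) and (480,326). The post top is at about (321,231), the pivot at (463,231), and the cover is open at the upper centre.

```bash
python3 - <<'E'
from h import *
d=pickle.load(open("d1.pkl","rb"))
def comp(n,box,vmax=45):
    g=d[n];x0,y0,x1,y1=box;hsv=cv2.cvtColor(g["img"],cv2.COLOR_RGB2HSV)[y0:y1,x0:x1]
    m=cv2.inRange(hsv,(0,0,0),(180,255,vmax))&~cv2.inRange(hsv,(55,110,0),(100,255,255))
    k,l,s,c=cv2.connectedComponentsWithStats(m);i=1+np.argmax(s[1:,4]);ys,xs=np.where(l==i)
    return np.c_[xs+x0,ys+y0],s[i]
a=-0.0477;Rz=R.from_euler("z",a).as_matrix()
C=np.array([552.5,-76.5,0]);J=lambda p:C+Rz@np.array(p,float)
for n,box in [("s1",(255,165,285,200)),("d1",(240,235,258,268)),("w1",(215,150,245,178))]:
    P,s=comp(n,box);print(n,s,"pred top/bot",proj(d[n],[J([-50,-45,98]),J([-50,-45,46])]).round(1).tolist(),P.min(0),P.max(0))
    if n!="w1": # top centre: ~mean of top rows
        t=P[P[:,1]<=P[:,1].min()+2].mean(0)
    else: t=P[P[:,0]<=P[:,0].min()+8].mean(0)
    print(t,onplane(d[n],[t],98))
# bolts
for n,px in [("w1",[(278,13),(507,24),(277,317),(480,326)])]:
    q=onplane(d[n],np.array(px)/1.4,15);print(q.round(1).tolist(),q.mean(0))
# lip
for n,box in [("wrist",(295,150,318,270)),("d1",(240,185,270,225)),("s1",(265,180,315,235))]:
    P,s=comp(n,box);r=cv2.minAreaRect(P.astype(np.float32))
    q=onplane(d[n],[r[0]],n=Rz[:,1],p=J([0,80,0]))[0];print(n,s,r[0],q,(Rz.T@(q-C)))
E
python3 - <<'E'
import cv2,numpy as np,pickle
d=pickle.load(open("d1.pkl","rb"))
a=cv2.resize(d["s1"]["img"][160:285,185:345],None,fx=3,fy=3);b=cv2.resize(d["d1"]["img"][180:315,210:330],None,fx=3,fy=3)
h=max(a.shape[0],b.shape[0]);o=np.zeros((h,a.shape[1]+b.shape[1],3),np.uint8);o[:a.shape[0],:a.shape[1]]=a;o[:b.shape[0],a.shape[1]:]=b
cv2.imwrite("pics/crop1.png",o[...,::-1])
E
```

```text
s1 [10  8  6 16 65] pred top/bot [[267.4, 174.0], [267.7, 188.4]] [265 173] [270 188]
[267.3 174.4] [[ 501.60607857 -117.71351902   98.        ]]
d1 [ 5  7  6 18 88] pred top/bot [[247.9, 242.8], [248.6, 256.6]] [245 242] [250 259]
[247.88888889 243.44444444] [[ 500.1590279  -121.09111403   98.        ]]
w1 [ 12   6  13  15 125] pred top/bot [[230.2, 162.5], [235.3, 158.3]] [227 156] [239 170]
[231.74736842 163.27368421] [[ 502.14977766 -119.96000647   98.        ]]
[[453.4, 70.7, 15.0], [664.7, 61.1, 15.0], [439.6, -220.1, 15.0], [650.2, -229.8, 15.0]] [551.97073036 -79.5072237   15.        ]
wrist [  5   9  15 103 798] (306.999755859375, 210.01052856445312) [546.21899824   3.89092918 131.56372011] [-10.10705089  80.         131.56372011]
d1 [17  9  3  6  6] (257.97064208984375, 196.61767578125) [543.19400487   4.0353309  140.09530301] [-13.1354889   80.         140.09530301]
s1 [ 9 19 26 31 83] (285.75, 214.25001525878906) [535.85371879   4.38572834  68.57323152] [-20.48413355  80.          68.57323152]
```

View pics/crop1.png

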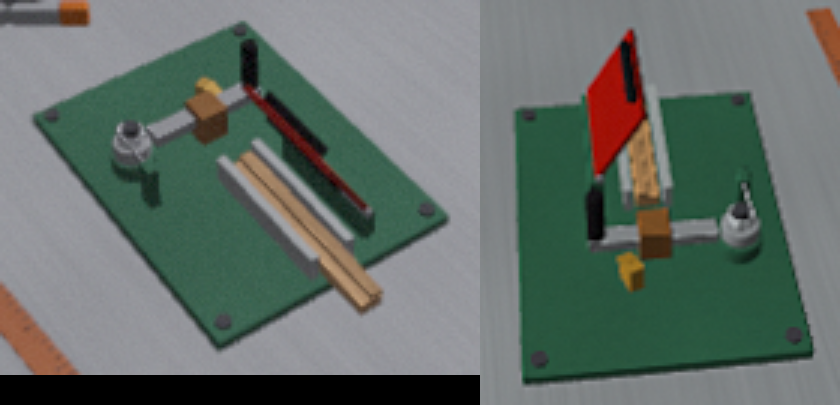

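```bash
cat >> h.py <<'E'
A=-0.0475;C=np.array([552.5,-77.,0]);RZ=R.from_euler("z",A).as_matrix()
J=lambda x,y,z:C+RZ@np.array([x,y,z],float)
E
python3 - <<'E'
from bench import *
from h import *
def tip(t,r=62,dz=0):
    c,s=np.cos(t),np.sin(t);return J(-42+r*c-6*s-9.5,80,46+r*s+6*c+178+dz)
rot=[np.pi,0,A]
p=tip(1.35);close_gripper(10)
reach(p+[0,0,110],rot);servo_line(p,vel=200);pause(.2)
f0=get_obs()["wrist_force"];print(get_obs()["time"],f0)
for t in np.linspace(1.2,0.05,10):
    hit=servo_line(tip(t),vel=90,until_force=15);o=get_obs();print(round(t,2),hit,(o["wrist_force"]-f0).round(1),(o["tcp_pos"]-tip(t)).round(1))
    if hit: break
if not hit:
    print(servo_line(tip(0,dz=-8),vel=25,until_force=12));o=get_obs();print(o["tcp_pos"]-tip(0),o["wrist_force"]-f0)
print(o["time"])
E
```

```text
5.375 [-0.26987757 -0.30467163  0.3621402 ]
1.2 False [-0.1 -0.4  0. ] [ 0.3 -0.   0.3]
1.07 False [ 0.2  0.3 -0.6] [ 0.1  0.  -0.2]
0.94 False [ 0.9 -0.1 -1.1] [ 0.2 -0.  -0.3]
0.82 False [-0.4  1.4  0.9] [ 0.3 -0.1 -0.3]
0.69 False [ 0.2 -0.2 -0.1] [ 0.3 -0.  -0.4]
0.56 False [-0.5 -0.1  0.2] [ 0.3 -0.  -0.4]
0.43 False [0.6 0.6 0. ] [ 0.2 -0.  -0.4]
0.31 False [-0.4  0.4  0.7] [ 0.1 -0.  -0.5]
0.18 False [0.2 0.9 0.2] [ 0.  -0.  -0.6]
0.05 False [ 0.8 -0.4 -0.1] [-0.1  0.  -0.6]
True
[-0.1322957   0.04039217  0.20696255] [-1.60035745  0.59256235  8.30492097]
8.1667
```

Run:
```python
from bench import *
from h import *
o=get_obs();servo_line(o["tcp_pos"]+[0,0,90],vel=200);gripper_open()
a=get_image("scene")["img"][160:285,185:345];b=get_image("side")["img"][180:315,210:330]
a,b=[cv2.resize(i,None,fx=3,fy=3) for i in(a,b)];q=np.zeros((405,840,3),np.uint8);q[:375,:480]=a;q[:,480:]=b
cv2.imwrite("pics/c2.png",cv2.resize(q,(800,386))[...,::-1]);print(get_obs()["time"])
```

```text
10.3333
```

View pics/c2.png

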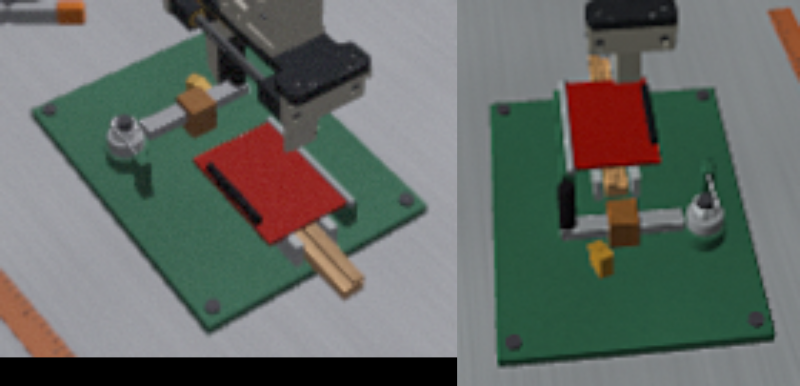

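The cover is shut flat and the stick is still in its channel. Next I'll pinch the post and swing the arm.

Run:
```python
from bench import *
from h import *
P=lambda t,z=238:J(75-125*np.cos(t),-45-125*np.sin(t),z)
rot=[np.pi,0,A+.3]
reach(P(0,310),rot);print(servo_line(P(0),vel=120,until_force=15));f0=get_obs()["wrist_force"]
close_gripper(30);o=get_obs();print(o["time"],o["opening"],o["gripper_force"],o["wrist_force"]-f0)
if 12<o["opening"]<20:
  for t in np.linspace(.08,.62,8):
    servo_line(P(t),vel=60);o=get_obs();print(round(t,2),(o["wrist_force"]-f0).round(1),(o["tcp_pos"]-P(t)).round(1),o["opening"])
  pause(.5);o=get_obs();q=(RZ.T@(o["tcp_pos"]-C));print(o["time"],np.arctan2(-45-q[1],75-q[0]),np.hypot(-45-q[1],75-q[0]),(o["wrist_force"]-f0).round(1))
a=get_image("scene")["img"][160:285,185:345];b=get_image("side")["img"][180:315,210:330]
a,b=[cv2.resize(i,None,fx=3,fy=3) for i in(a,b)];q=np.zeros((405,840,3),np.uint8);q[:375,:480]=a;q[:,480:]=b
cv2.imwrite("pics/c3.png",cv2.resize(q,(800,386))[...,::-1])
```

```text
False
12.8667 15.452519043464136 30.00143051147461 [ 1.73470303e-03 -5.09479125e+00 -1.65510250e+00]
0.08 [1. 5. 1.] [-0.   0.3 -0. ] 15.402641693727139
0.16 [-1.1  5.8  3.2] [-0.5  0.6 -0.1] 15.05763518860159
0.23 [-4.7  4.4  5.3] [-1.   0.5 -0.1] 15.596234833678627
0.31 [-7.7  4.7  8.4] [-1.5  0.6 -0.2] 15.684059032011886
0.39 [-8.6  3.5  7.3] [-1.6  0.4 -0.2] 15.329054257947481
0.47 [-9.4  2.6  7. ] [-1.6  0.5 -0.2] 15.412066448593132
0.54 [-9.4  4.9  7.6] [-1.7  0.7 -0.3] 15.66819886830887
0.62 [-8.4  4.8  7.9] [-1.7  0.7 -0.3] 15.47483150775078
15.8417 0.6065899579417936 126.04917761771986 [-9.   4.5  7.8]
```

View pics/c3.png

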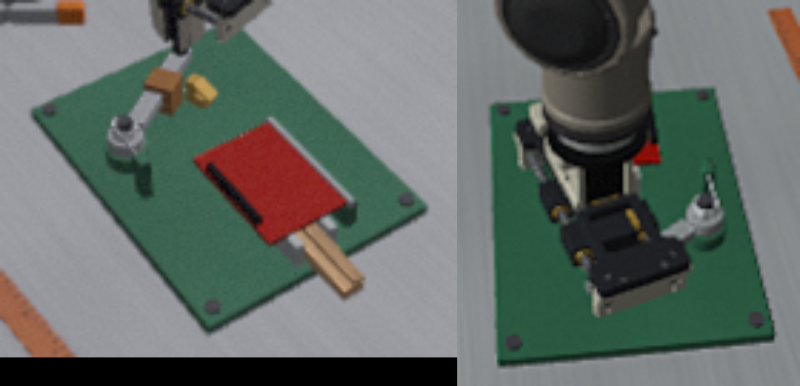

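The arm is held at about 0.61 rad, with the pawl up and clear behind it. The cover is still closed and the stick is in its channel.

```bash
python3 -c "
from bench import *
print(finish_job())"
```

```text
the job is handed in; nothing more can be done
None
```

The red cover is closed flat over the stick, and the gripper is pinching the post and holding the tensioner arm at about 0.61 rad, clear past the clicked-up pawl; I handed the job in at about 16 s of the 42 s limit.

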